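Make the tray up to three tins

ROBOT

A 7-joint arm with a two-finger parallel gripper is mounted at the origin on a cart in front of the work surface, level with it; the furniture and walls round the work are solid. World frame = base frame: x ahead of the robot, y to its left, z up, the work surface at z = 0. Lengths are in m, angles in rad, forces in N, time in s.
With the tool pointing down it reaches from about 0.4 to 0.85 m from the base axis. Payload 6.9 kg.
Tool frame: the origin (TCP) lies at the very end of the fingers, on their centre line; the grasp point (between the pads) lies 19 mm behind it; z points along the fingers, y is the line along which they close (so a half turn about z gives the same grasp; the last joint's range is limited). The gripper opens to 85 mm and grips with 20 to 120 N. Pads are 22 mm wide; open, the fingers measure 114 mm over their backs; the gripper's body (76 mm by 85 mm) begins 54 mm behind the grasp point. The pads swing forward as they close: fully open they stand 13 mm farther back than shut.
Start: joints at [1.228, 0.507, -0.238, 1.5, 0.126, 1.149, -0.155], TCP at [0.271, -0.563, 0.193] pointing down, gripper open.
Joint ranges: [-3.08, 3.08], [-0.24, 2.05], [-1.43, 1.35], [0, 2.5], [-1.52, 4.66], [0.17, 1.96], [-2.89, 2.89]. Speed limits (rad/s): [2.39, 2.39, 3.14, 3.14, 3.14, 3.14, 3.14].

INTERFACE

Orientations are given as [roll, pitch, yaw] about the fixed x, y, z axes, in that order (R = Rz(yaw) Ry(pitch) Rx(roll)).
In Python, from bench import r, optics, order gives the robot as it stands.
- The arm moves only by the shell command python3 -m crank 'ROWS'. ROWS is JSON, one flat list of numbers, 7 for each row, row after row: the shift along the tool's x, y, z in mm, then the turn, a rotation vector about the tool's x, y, z in degrees, then the closure, from -1 (fully open) to 1 (shut). A call has 1 to 5 rows; each row shifts and turns the commanded pose from where the row before left it, along the tool's axes as they then stand; what a row does not reach is not made up. A row lasts 1/8 s, in which the tool goes at most 62.5 mm and 10.7 degrees, less where a joint would pass 70% of its speed; a pose out of reach is approached as far as the arm can. A call is refused whole if a number of a shift passes 62.5 or a number of a turn 10.7, either way. A call with a gripper value outside its range is refused whole. The fingers move at their own pace and stop on an object; the grip force is fixed at half the most. Time passes only in rows, so rows that do not move let the fingers close. It gives the time, the measured TCP pose, the force, the opening and the grip force at its end, in the units of the state.
- r.read_state(): the state, without advancing time (a new reading comes with each control period).
- optics.read_camera(name): name is "scene" or "top" or "wrist"; returns (picture, depth): 480x640x3 uint8, red, green, blue; 480x640 float32, m along the optical axis (not along the pixel's ray), 0 where there is no reading.
- optics.calibration(name): a dict with "intrinsics" (3x3 intrinsics, pixels), "dist" ([k1, k2, p1, p2, k3] as OpenCV has them; the pictures are not rectified), "world_from_camera" (4x4, takes a point from camera to world coordinates). Camera axes: x right, y down, z forward; pixel columns grow to the right and rows downward; lengths in m; the calibration is good to about 2 mm. A picture is of the moment at which its call begins: read the wrist's pose just before it. calibration takes no time and is no camera call; for the wrist camera it gives the pose at the moment of the call.
- order.sign_off(): hands the job in; it is judged then, once.
The state is a dict: "time_s": time; "qpos": joint angles; "joint_vel": joint speeds; "effort": joint torques, N m; "tcp_pos": TCP position; "tool_rot": TCP orientation; "wrist_force": force on the tool from outside, world axes, zero at the start; "torque": the same for the moment, N m; "grip_width": finger opening in m; "grip_force": force on a finger pad.
Only numpy, scipy, OpenCV 4.12 (cv2) and the standard library are available. Lean on these libraries where they do the work, as an engineer would, in place of code of your own. Each camera call takes 0.05 s, during which the arm holds its last target. There are 200 camera calls.

TASK

The wooden tray should hold exactly three of the red-labelled tins: count the tins already in it and slide in as many more as are missing through its open front, right up to the back wall, pushing them along the worktop without lifting or tipping them. In the end the three tins stand upright in the tray against its back wall, the tin left over stands upright and wholly outside it, and the espresso cup stays where it is, whether in the tray or in front of it.

Things in the scene. Friction and masses are not known exactly. Their poses are not given: they have to be found in the camera images.
- tray: Three-sided wooden tray, fixed. Cork floor flush with the worktop: tins slide in with no step. Walls 12 mm thick, 30 mm high; the side towards the robot is open over its whole width. Origin: centre of the inner floor, worktop height. +x runs from the open front to the back wall, +y to the left along the back wall, z up. Inside: x -55 to +55 mm, y -220 to +220 mm.
- tray_front (a point): Middle of the tray's open front line (tray x -55 mm, y 0), worktop height. At the start two things stand in the tray at its back wall, near the ends (y about +160 and -160 mm), two tins or a tin and the cup, the middle being free; the other three things stand in a loose row about 80 mm in front of this line, 110 to 230 mm apart.
- tin_0_mid (a point): Centre (on the axis, half-way up, 29 mm above the worktop) of one of four identical food tins: upright closed cylinder, red label, metal lid, 75 mm diameter, 58 mm high, 0.18 to 0.36 kg. It slides when pushed low at its side. It starts in the tray or in front of its open side.
- tin_1_mid (a point): Centre (on the axis, half-way up, 29 mm above the worktop) of one of four identical food tins: upright closed cylinder, red label, metal lid, 75 mm diameter, 58 mm high, 0.18 to 0.36 kg. It slides when pushed low at its side. It starts in the tray or in front of its open side.
- tin_2_mid (a point): Centre (on the axis, half-way up, 29 mm above the worktop) of one of four identical food tins: upright closed cylinder, red label, metal lid, 75 mm diameter, 58 mm high, 0.18 to 0.36 kg. It slides when pushed low at its side. It starts in the tray or in front of its open side.
- tin_3_mid (a point): Centre (on the axis, half-way up, 29 mm above the worktop) of one of four identical food tins: upright closed cylinder, red label, metal lid, 75 mm diameter, 58 mm high, 0.18 to 0.36 kg. It slides when pushed low at its side. It starts in the tray or in front of its open side.
- cup_mid (a point): Middle of the outline, half-way up (24 mm above the worktop), of a green and white espresso cup: 64 mm across, 89 mm over its handle, 48 mm high. It is not a tin; it stands in the tray or in the row in front of it.
- tin_0: The same tin as point tin_0_mid; origin at the centre of its underside, z along its axis.
- tin_1: The same tin as point tin_1_mid; origin at the centre of its underside, z along its axis.
- tin_2: The same tin as point tin_2_mid; origin at the centre of its underside, z along its axis.
- tin_3: The same tin as point tin_3_mid; origin at the centre of its underside, z along its axis.
Mind the look-alikes: they are no part of the job. What is shaped like the tin_0 but blue or pink is not meant.

How it is judged:
At the end, for the whole second after the job is handed in: Exactly three tins in the tray against its back wall (gap under 12 mm), the fourth wholly outside (centre 30 mm or more in front of that line, or beyond a wall); all four upright (0.15 rad), on the surface and at rest; cup within 30 mm of its start (((x of tin_0_mid in the frame of tray between 0.005 and 0.06 m and y of tin_0_mid in the frame of tray between -0.22 and 0.22 m and x of tin_1_mid in the frame of tray between 0.005 and 0.06 m and y of tin_1_mid in the frame of tray between -0.22 and 0.22 m and x of tin_2_mid in the frame of tray between 0.005 and 0.06 m and y of tin_2_mid in the frame of tray between -0.22 and 0.22 m and (x of tin_3_mid in the frame of tray below -0.085 m or x of tin_3_mid in the frame of tray above 0.095 m or y of tin_3_mid in the frame of tray below -0.26 m or y of tin_3_mid in the frame of tray above 0.26 m)) or (x of tin_0_mid in the frame of tray between 0.005 and 0.06 m and y of tin_0_mid in the frame of tray between -0.22 and 0.22 m and x of tin_1_mid in the frame of tray between 0.005 and 0.06 m and y of tin_1_mid in the frame of tray between -0.22 and 0.22 m and x of tin_3_mid in the frame of tray between 0.005 and 0.06 m and y of tin_3_mid in the frame of tray between -0.22 and 0.22 m and (x of tin_2_mid in the frame of tray below -0.085 m or x of tin_2_mid in the frame of tray above 0.095 m or y of tin_2_mid in the frame of tray below -0.26 m or y of tin_2_mid in the frame of tray above 0.26 m)) or (x of tin_0_mid in the frame of tray between 0.005 and 0.06 m and y of tin_0_mid in the frame of tray between -0.22 and 0.22 m and x of tin_2_mid in the frame of tray between 0.005 and 0.06 m and y of tin_2_mid in the frame of tray between -0.22 and 0.22 m and x of tin_3_mid in the frame of tray between 0.005 and 0.06 m and y of tin_3_mid in the frame of tray between -0.22 and 0.22 m and (x of tin_1_mid in the frame of tray below -0.085 m or x of tin_1_mid in the frame of tray above 0.095 m or y of tin_1_mid in the frame of tray below -0.26 m or y of tin_1_mid in the frame of tray above 0.26 m)) or (x of tin_1_mid in the frame of tray between 0.005 and 0.06 m and y of tin_1_mid in the frame of tray between -0.22 and 0.22 m and x of tin_2_mid in the frame of tray between 0.005 and 0.06 m and y of tin_2_mid in the frame of tray between -0.22 and 0.22 m and x of tin_3_mid in the frame of tray between 0.005 and 0.06 m and y of tin_3_mid in the frame of tray between -0.22 and 0.22 m and (x of tin_0_mid in the frame of tray below -0.085 m or x of tin_0_mid in the frame of tray above 0.095 m or y of tin_0_mid in the frame of tray below -0.26 m or y of tin_0_mid in the frame of tray above 0.26 m))) and angle between each of tin_0_mid, tin_1_mid, tin_2_mid, tin_3_mid's own z axis and vertical below 0.15 rad and height (world z) of each of tin_0_mid, tin_1_mid, tin_2_mid, tin_3_mid below 0.036 m and linear speed of each of tin_0, tin_1, tin_2, tin_3 below 0.01 m/s and distance of cup_mid from where it was at the start of the episode below 0.03 m); the robot touches nothing.
It fails at once if a tin is lifted off the worktop by more than 20 mm or tipped over (height (world z) of any of tin_0, tin_1, tin_2, tin_3 above 0.02 m or angle between any of tin_0_mid, tin_1_mid, tin_2_mid, tin_3_mid's own z axis and vertical above 0.6 rad).
It also fails if it takes over 53 s, if anything falls off the work surface, if the arm or the gripper's body presses on something with over 40 N, if the wrist force passes 120 N, or if a joint passes its speed limit or range.

## Working session

There is one attempt and no reset: what is moved stays moved. The work goes in short steps, Python scripts to look and compute and a shell command to move; the robot and the scene stay as the last step left them, time stands still between calls to the robot, and variables do not carry over. Pictures are saved under pics/ and viewed, at most 10 in all, crops included, and the job is handed in when it is done.

```bash
mkdir -p pics; cat > look.py <<'E'
import sys,cv2
from bench import r,optics,order
def snap(cam,name):
    im,d=optics.read_camera(cam)
    cv2.imwrite(f'pics/{name}.png',im[:,:,::-1]); return im,d
E
python3 - <<'E'
from look import *
import numpy as np
for c in ('top','scene'):
    im,d=snap(c,c+'0'); np.savez(f'{c}0.npz',im=im,d=d); k=optics.calibration(c); print(c,k['intrinsics'],k['dist'],np.round(k['world_from_camera'],3), (d>0).mean())
print(r.read_state())
E
```

```text
top [[623.77712782   0.         322.72289605]
 [  0.         623.77712782 237.42816905]
 [  0.           0.           1.        ]] [0.05771617 0.         0.         0.         0.        ] [[-0.025 -0.986  0.167  0.33 ]
 [-1.     0.026  0.005 -0.011]
 [-0.009 -0.167 -0.986  1.342]
 [ 0.     0.     0.     1.   ]] 0.9961165364583333
scene [[535.844506     0.         326.13754593]
 [  0.         535.844506   246.67380228]
 [  0.           0.           1.        ]] [0.04329629 0.         0.         0.         0.        ] [[ 0.584 -0.507  0.634 -0.035]
 [-0.811 -0.369  0.453 -0.453]
 [ 0.005 -0.779 -0.627  0.643]
 [ 0.     0.     0.     1.   ]] 0.996123046875
{'time_s': 0.1, 'qpos': array([ 1.22750508,  0.50824628, -0.2375346 ,  1.50098442,  0.12572313,
        1.14892093, -0.15480622]), 'joint_vel': array([-0.00109467, -0.00261004,  0.00059347, -0.00112713,  0.0010164 ,
       -0.00034685, -0.00155528]), 'effort': array([-4.98192210e-03, -6.21837258e+01, -2.19475932e+00, -2.50207007e+01,
        1.25146206e-02,  7.75884575e-03, -2.69900693e-05]), 'tcp_pos': array([ 0.27088657, -0.56270034,  0.19253814]), 'tool_rot': array([-3.14002523e+00,  4.75289355e-05,  4.48803446e-01]), 'wrist_force': array([-0.75870586,  0.15073927,  0.15896951]), 'torque': array([ 0.02081253, -0.04504881, -0.01174122]), 'grip_force': 0.0, 'grip_width': 0.08544524299326328}
```

View pics/top0.png

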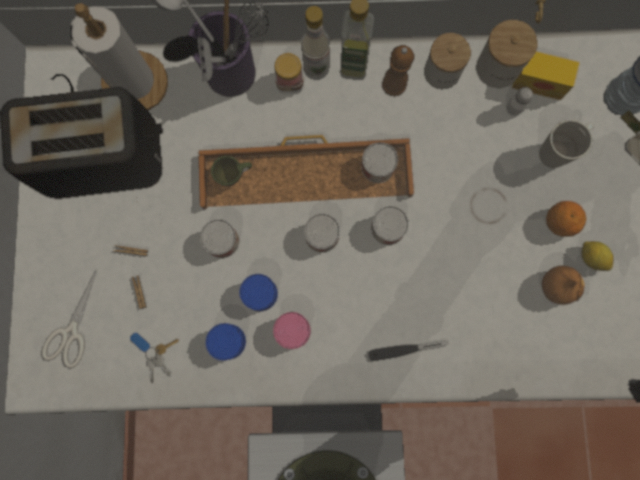

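View pics/scene0.png

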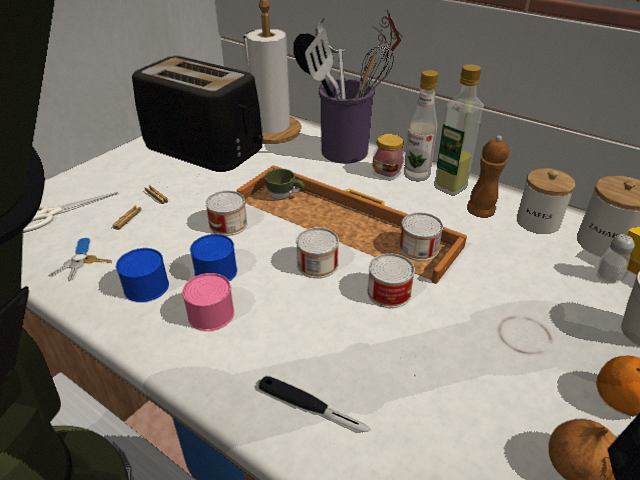

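The tray already holds one tin, at right-back (top view, 380,160), and the cup is at left-back (227,172). The row in front has tins at (219,238), (322,233) and (390,225), so two more must go in. The blue and pink look-alikes are at (258,292), (225,342) and (291,330).

```bash
cat > meas.py <<'E'
import numpy as np,cv2
from bench import r,optics
def cloud(cam,d):
    k=optics.calibration(cam);v,u=np.mgrid[:480,:640]
    p=cv2.undistortPoints(np.stack([u,v],-1).reshape(-1,1,2).astype(float),k['intrinsics'],k['dist']).reshape(480,640,2)
    P=np.dstack([p*d[...,None],d]); W=k['world_from_camera']
    return P@W[:3,:3].T+W[:3,3]
def lids(cam,im,d,lo=.05,hi=.066,amin=250):
    P=cloud(cam,d);z=P[...,2];m=((z>lo)&(z<hi)&(d>0)&(P[...,0]<.95)&(abs(P[...,1])<.45)).astype(np.uint8)
    m=cv2.morphologyEx(m,cv2.MORPH_OPEN,np.ones((3,3)))
    n,l,s,c=cv2.connectedComponentsWithStats(m)
    out=[]
    for i in range(1,n):
        if s[i,4]<amin: continue
        q=P[l==i]; (cx,cy),R=cv2.minEnclosingCircle(q[:,:2].astype(np.float32))
        out.append((c[i].round(),q.mean(0).round(4),(round(cx,4),round(cy,4),round(R,4)),np.median(q[:,2]).round(4),im[l==i].mean(0).round()))
    return out,P
E
python3 - <<'E'
from meas import *
for c in ('top','scene'):
    z=np.load(c+'0.npz'); o,P=lids(c,z['im'],z['d']); print(c)
    for a in o: print(*a)
    if c=='top':
        h=P[...,2]; print('table z',np.median(h[300:320,400:500]))
        hsv=cv2.cvtColor(z['im'],cv2.COLOR_RGB2HSV)
        # tray wall tops
        m=(h>.022)&(h<.036)&(hsv[...,0]<20)&(hsv[...,1]>90); m[:125]=0;m[215:]=0;m[:,:190]=0;m[:,425:]=0
        q=P[m][:,:2].astype(np.float32); rc=cv2.minAreaRect(q); print('tray',m.sum(),rc,cv2.boxPoints(rc).round(4),np.median(h[m]))
        g=(hsv[...,0]>35)&(hsv[...,0]<85)&(hsv[...,1]>50)&(h>.03)&(h<.06); g[:140]=0;g[200:]=0;g[:,:205]=0;g[:,265:]=0
        q=P[g]; print('cup',g.sum(),q.min(0),q.max(0),q.mean(0),np.median(h[g]))
E
```

```text
top
[380. 159.] [ 0.7151 -0.1309  0.0546] (0.7146, -0.1307, 0.038) 0.0543 [122. 117. 109.]
[389. 223.] [ 0.5755 -0.1452  0.0544] (0.5755, -0.1462, 0.0375) 0.0543 [123. 119. 111.]
[322. 231.] [ 0.563  -0.0028  0.0544] (0.5626, -0.0022, 0.0377) 0.0543 [122. 118. 110.]
[218. 237.] [0.5554 0.2153 0.0548] (0.5565, 0.2165, 0.0386) 0.0547 [122. 118. 110.]
[257. 291.] [0.4399 0.1337 0.0549] (0.4395, 0.1338, 0.0378) 0.0547 [ 52.  67. 110.]
[290. 330.] [0.3591 0.0661 0.0548] (0.3596, 0.0644, 0.0378) 0.0547 [141.  88.  99.]
[224. 341.] [0.3407 0.2009 0.0549] (0.3408, 0.2016, 0.0377) 0.0548 [ 50.  66. 110.]
table z -0.0007772492582547308
tray 1702 ((0.7083074450492859, 0.030916154384613037), (0.14754697680473328, 0.46242085099220276), 1.9227454662322998) [[ 0.6268  0.2595]
 [ 0.6423 -0.2026]
 [ 0.7898 -0.1977]
 [ 0.7743  0.2645]] 0.028381900852861297
cup 12 [0.70836175 0.15018394 0.04203842] [0.71494518 0.17146831 0.04918218] [0.71156594 0.16265917 0.04537516] 0.045252072361623985
scene
[225. 146.] [0.7172 0.3666 0.0582] (0.7469, 0.4024, 0.0929) 0.0585 [13. 12. 12.]
[344. 140.] [0.9012 0.1675 0.0582] (0.9211, 0.1806, 0.0522) 0.0581 [49. 40. 51.]
[225. 203.] [0.5547 0.2109 0.0554] (0.5564, 0.2133, 0.0404) 0.0555 [169. 160. 149.]
[543. 207.] [ 0.8981 -0.2939  0.0577] (0.9229, -0.2885, 0.0414) 0.0576 [108. 102.  93.]
[422. 226.] [ 0.7132 -0.1347  0.0558] (0.7146, -0.134, 0.0393) 0.0558 [168. 160. 149.]
[600. 227.] [ 0.8941 -0.3974  0.058 ] (0.9071, -0.3969, 0.0372) 0.0581 [76. 72. 65.]
[317. 241.] [ 0.5619 -0.0068  0.0559] (0.5619, -0.0047, 0.0398) 0.0559 [173. 165. 154.]
[212. 249.] [0.438  0.1288 0.0559] (0.4385, 0.1307, 0.0397) 0.0559 [ 26.  64. 156.]
[139. 264.] [0.3386 0.1974 0.056 ] (0.3407, 0.1986, 0.0405) 0.056 [ 25.  63. 155.]
[391. 269.] [ 0.5742 -0.1513  0.056 ] (0.5761, -0.1511, 0.0394) 0.056 [172. 163. 153.]
[206. 290.] [0.3574 0.0604 0.0561] (0.3581, 0.0627, 0.0395) 0.0561 [209. 107. 134.]
```

Heights, diameters and spacing all match the given sizes. The tray origin is at about (0.6895, 0.030) with a yaw of 1.9°.

Plan: push the middle tin to tray y ≈ -45 mm, then the left tin to y ≈ +55 mm. I'll use the half-open fingers as a two-point pusher.

```bash
python3 -m crank '[0,0,0,0,0,9.9,0, 0,0,0,0,0,9.9,0, 0,0,0,0,0,9.9,0, 17,-50,0,0,0,0,0, 17,-50,0,0,0,0,0]'; python3 -m crank '[18,-56,0,0,0,0,0, 18,-56,0,0,0,0,0, 18,-56,0,0,0,0,0, 18,-56,0,0,0,0,0, 18,-56,0,0,0,0,0]'
```

```text
time_s: 0.72
tcp_pos: [0.3122, -0.4644, 0.1926]
tool_rot: [-3.141, 0.0, -0.071]
wrist_force: [1.4, 1.2, 0.4]
grip_width: 0.0427
grip_force: 0.0
time_s: 1.35
tcp_pos: [0.4216, -0.1908, 0.1932]
tool_rot: [-3.142, 0.0, -0.07]
wrist_force: [0.3, -0.1, -0.1]
grip_width: 0.0426
grip_force: 0.0
```

```bash
python3 - <<'E'
from meas import *
z=np.load('top0.npz');P=cloud('top',z['d']);h=P[...,2]
a=np.radians(1.92);t=(P[...,:2]-[.6895,.0303])@np.array([[np.cos(a),-np.sin(a)],[np.sin(a),np.cos(a)]])
m=(h>.012)&(t[...,0]>-.05)&(t[...,0]<.045)&(t[...,1]>.05)&(t[...,1]<.205)
m=cv2.morphologyEx(m.astype(np.uint8),cv2.MORPH_OPEN,np.ones((2,2)))>0
print('cup tray',t[m].min(0),t[m].max(0),m.sum(),r.read_state())
E
```

```text
cup tray [-0.01379131  0.11501077] [0.04608149 0.19924041] 513 {'time_s': 1.35, 'qpos': array([ 0.5497309 ,  0.25777963, -0.22796651,  1.90651261,  0.06920855,
        0.98484949, -1.34981122]), 'joint_vel': array([-0.82452204, -0.06331317, -0.22847384,  0.09987348,  0.05360977,
       -0.03189556, -1.07174431]), 'effort': array([  5.78524724, -43.57167363,  -0.13602734, -21.89125121,
        -0.06830661,   0.38983086,   1.82239182]), 'tcp_pos': array([ 0.42155693, -0.19079508,  0.19322878]), 'tool_rot': array([-3.14158163e+00,  5.47658260e-05, -6.97483482e-02]), 'wrist_force': array([ 0.30043086, -0.07160743, -0.06439055]), 'torque': array([ 0.01350987, -0.08689612, -0.04239843]), 'grip_force': 0.0, 'grip_width': 0.042614635794648324}
```

```bash
python3 -m crank '[13,-49,10,0,0,0,0, 13,-49,10,0,0,0,0, 13,-49,10,0,0,0,0, 13,-49,10,0,0,0,0, 0,0,40,0,0,0,0]'; python3 -m crank '[0,0,50,0,0,0,0, 0,0,40,0,0,0,0, 0,0,11,0,0,0,0, 0,0,0,0,0,0,0]'; python3 - <<'E'
from look import *
snap('scene','s1')
E
```

```text
time_s: 1.98
tcp_pos: [0.4896, 0.0043, 0.1141]
tool_rot: [-3.139, -0.005, -0.063]
wrist_force: [0.5, -1.3, -0.6]
grip_width: 0.0426
grip_force: 0.0
time_s: 2.48
tcp_pos: [0.4867, -0.0007, 0.0123]
tool_rot: [3.142, 0.001, -0.069]
wrist_force: [0.2, -0.6, 0.2]
grip_width: 0.0422
grip_force: 0.0
```

View pics/s1.png

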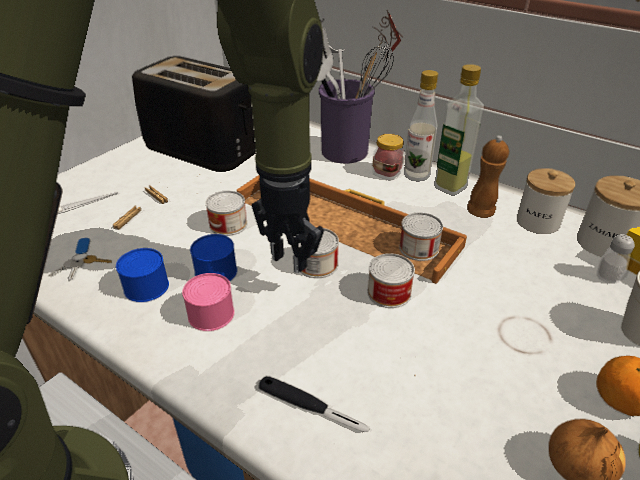

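The fingers are low behind the middle tin (318,253) and clear of the look-alikes, so I'm pushing now.

```bash
python3 -m crank '[12,0,2,0,0,0,0, 12,0,0,0,0,0,0, 6,0,0,0,0,0,0, 8,0,0,0,0,0,0, 12,0,0,0,0,0,0]'; python3 -m crank '[12,0,0,0,0,0,0, 12,0,0,0,0,0,0, 12,0,0,0,0,0,0, 12,0,0,0,0,0,0, 12,0,0,0,0,0,0]';  python3 -m crank '[12,0,0,0,0,0,0, 12,0,0,0,0,0,0, 12,0,0,0,0,0,0, 10,0,0,0,0,0,0, 0,0,0,0,0,0,0]'; python3 - <<'E'
from meas import *
im,d=optics.read_camera('scene')
for a in lids('scene',im,d)[0]:
    if a[1][0]<.76: print(*a)
E
```

```text
time_s: 3.15
tcp_pos: [0.5364, -0.0042, 0.0103]
tool_rot: [3.141, 0.001, -0.069]
wrist_force: [-2.1, 0.5, 0.6]
grip_width: 0.043
grip_force: 1.1
time_s: 3.78
tcp_pos: [0.5973, -0.0084, 0.0103]
tool_rot: [-3.142, -0.0, -0.07]
wrist_force: [-1.7, -0.8, 1.4]
grip_width: 0.0428
grip_force: 1.1
time_s: 4.4
tcp_pos: [0.6436, -0.0116, 0.0102]
tool_rot: [-3.141, -0.001, -0.07]
wrist_force: [-0.2, -0.9, -0.5]
grip_width: 0.043
grip_force: 0.0
[226. 146.] [0.7194 0.3649 0.0582] (0.747, 0.4016, 0.0923) 0.0586 [15. 14. 14.]
[225. 202.] [0.5546 0.2111 0.0555] (0.5562, 0.212, 0.0395) 0.0555 [117. 110. 102.]
[422. 226.] [ 0.7133 -0.1347  0.0558] (0.7147, -0.1341, 0.0393) 0.0558 [163. 156. 145.]
[212. 249.] [0.438  0.1287 0.0558] (0.4393, 0.1299, 0.039) 0.0559 [ 28.  69. 165.]
[139. 264.] [0.3388 0.1975 0.056 ] (0.339, 0.1989, 0.0397) 0.056 [ 27.  68. 165.]
[392. 269.] [ 0.574  -0.1516  0.056 ] (0.5748, -0.1504, 0.0406) 0.056 [173. 164. 153.]
[206. 291.] [0.3573 0.0604 0.0561] (0.3597, 0.0605, 0.039) 0.0562 [217. 115. 143.]
```

```bash
python3 -m crank '[6,0,0,0,0,0,0, 6,0,0,0,0,0,0, 4,0,0,0,0,0,0, 3,0,0,0,0,0,0, 2,0,0,0,0,0,0]'; python3 -m crank '[2,0,0,0,0,0,0, 0,0,0,0,0,0,0]'
```

```text
time_s: 5.08
tcp_pos: [0.6634, -0.0131, 0.0102]
tool_rot: [-3.142, 0.0, -0.07]
wrist_force: [-1.6, 1.3, -0.2]
grip_width: 0.0427
grip_force: 0.6
time_s: 5.32
tcp_pos: [0.6656, -0.0132, 0.0103]
tool_rot: [-3.142, -0.0, -0.07]
wrist_force: [-0.6, 0.3, -0.5]
grip_width: 0.0425
grip_force: 0.3
```

```bash
python3 -m crank '[2,0,0,0,0,0,0, 2,0,0,0,0,0,0, 0,0,0,0,0,0,0]'
```

```text
time_s: 5.7
tcp_pos: [0.6696, -0.0135, 0.0103]
tool_rot: [-3.142, -0.0, -0.07]
wrist_force: [-0.4, -0.5, -0.6]
grip_width: 0.043
grip_force: 0.3
```

```bash
python3 -m crank '[-30,0,0,0,0,0,0, -50,0,0,0,0,0,0, -25,0,-30,0,0,0,0, 0,0,-50,0,0,0,0, 0,0,-40,0,0,0,0]'; python3 - <<'E'
from meas import *
import look
print(r.read_state()['qpos'])
im,d=look.snap('top','t2')
for a in lids('top',im,d)[0]:
    if a[1][0]<.76: print(*a)
E
```

```text
time_s: 6.32
tcp_pos: [0.5651, -0.0061, 0.1325]
tool_rot: [-3.141, -0.002, -0.069]
wrist_force: [0.9, -0.4, -1.6]
grip_width: 0.0426
grip_force: 0.0
[ 0.16094435  0.47509699 -0.291647    1.75143691  0.16422694  0.93664604
 -1.83771197]
[379. 160.] [ 0.714  -0.1284  0.0544] (0.7144, -0.1297, 0.0383) 0.0543 [130. 126. 117.]
[390. 223.] [ 0.5754 -0.1474  0.0545] (0.5754, -0.1464, 0.0377) 0.0544 [134. 129. 120.]
[217. 236.] [0.5568 0.2161 0.0548] (0.5561, 0.2156, 0.0376) 0.0546 [139. 134. 125.]
[257. 291.] [0.4401 0.1342 0.0548] (0.4399, 0.1335, 0.0377) 0.0546 [ 57.  75. 127.]
[291. 330.] [0.3592 0.0648 0.0548] (0.3593, 0.0647, 0.0376) 0.0547 [163. 101. 114.]
[224. 341.] [0.3402 0.2011 0.0548] (0.3404, 0.2018, 0.0377) 0.0546 [ 57.  76. 128.]
```

View pics/t2.png

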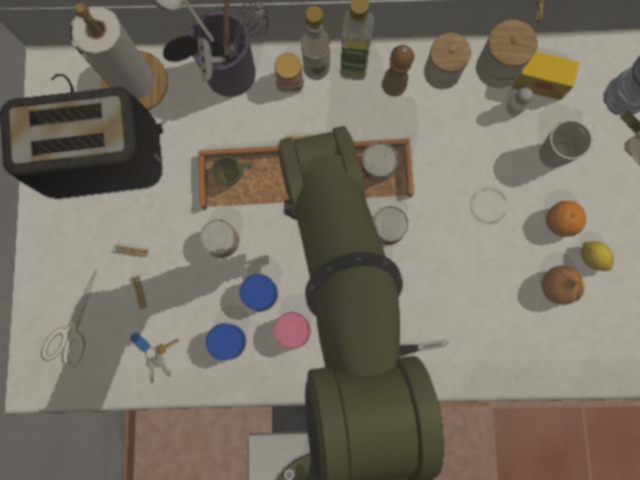

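```bash
python3 -m crank '[0,0,0,0,0,-9.8,0, 0,0,0,0,0,-9.8,0, 0,0,0,0,0,-9.8,0, 0,0,0,0,0,-9.8,0, 0,0,0,0,0,-9.8,0]'; python3 -m crank '[0,0,0,0,0,-9.8,0, 0,0,0,0,0,-9.8,0, 0,0,0,0,0,-9.8,0, 0,0,0,0,0,-9.8,0, 0,0,0,0,0,-9.8,0]';python3 -m crank '[0,0,0,0,0,-10,0, 48,7.5,0,0,0,0,0, 48,7.5,0,0,0,0,0, 48,7.5,0,0,0,0,0, 48,7.5,0,0,0,0,0]'; python3 -m crank '[48,7.5,0,0,0,0,0, 46,7.5,0,0,0,0,0, 0,0,0,0,0,0,0]'
```

```text
time_s: 7.0
tcp_pos: [0.565, -0.0062, 0.1304]
tool_rot: [3.141, -0.001, 0.791]
wrist_force: [0.5, 0.5, 1.4]
grip_width: 0.0427
grip_force: 0.0
time_s: 7.62
tcp_pos: [0.565, -0.0062, 0.1304]
tool_rot: [3.141, -0.0, 1.646]
wrist_force: [-0.1, -0.2, -0.0]
grip_width: 0.0429
grip_force: 0.0
time_s: 8.25
tcp_pos: [0.5475, 0.1889, 0.1304]
tool_rot: [3.14, -0.0, 1.815]
wrist_force: [0.8, -0.4, 0.2]
grip_width: 0.0425
grip_force: 0.0
time_s: 8.62
tcp_pos: [0.5375, 0.2877, 0.1307]
tool_rot: [3.14, -0.004, 1.822]
wrist_force: [0.3, -0.8, -0.8]
grip_width: 0.0428
grip_force: 0.0
```

```bash
python3 -m crank '[0,0,50,0,0,0,0, 0,0,45,0,0,0,0, 0,0,25,0,0,0,0, 0,0,0,0,0,0,0]'; python3 - <<'E'
from meas import *
import look
im,d=look.snap('top','t3')
for a in lids('top',im,d)[0]:
    if a[1][0]<.76: print(*a)
look.snap('scene','s3')
E
```

```text
time_s: 9.12
tcp_pos: [0.5384, 0.2803, 0.0085]
tool_rot: [-3.138, 0.001, 1.814]
wrist_force: [0.5, 0.3, -0.0]
grip_width: 0.0427
grip_force: 0.0
[380. 159.] [ 0.7147 -0.1305  0.0545] (0.7139, -0.1302, 0.0381) 0.0543 [144. 139. 129.]
[325. 163.] [ 0.7105 -0.0133  0.0547] (0.7107, -0.0154, 0.0385) 0.0546 [136. 131. 121.]
[390. 223.] [ 0.5756 -0.1463  0.0545] (0.5757, -0.1464, 0.0381) 0.0543 [147. 142. 132.]
[221. 343.] [0.3369 0.2076 0.0548] (0.3404, 0.2018, 0.0376) 0.0546 [ 54.  76. 130.]
```

View pics/s3.png

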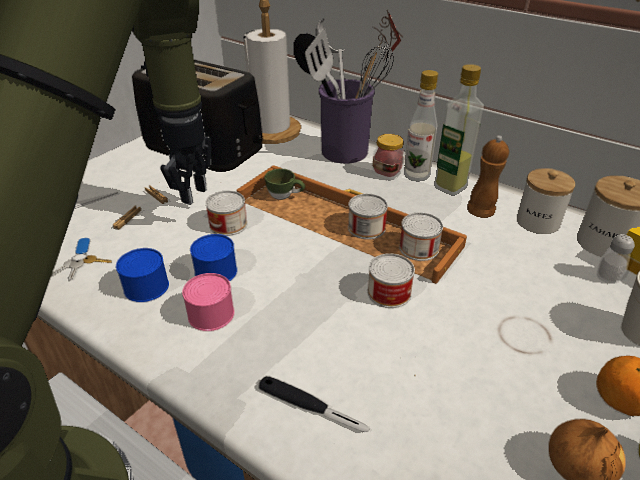

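The middle tin (368,215 in the scene view) stands at the back wall, at tray x 20 mm, y -45 mm. The fingers are just left of the left tin (226,212), ready for the sideways leg.

```bash
python3 -m crank '[-12,0,0,0,0,0,0, -10,0,0,0,0,0,0, -6,0,0,0,0,0,0, -8,0,0,0,0,0,0, -12,0,0,0,0,0,0]'; python3 -m crank '[-12,0,0,0,0,0,0, -12,0,0,0,0,0,0, -12,0,0,0,0,0,0, -12,0,0,0,0,0,0, -12,0,0,0,0,0,0]';  python3 -m crank '[-12,0,0,0,0,0,0, -12,0,0,0,0,0,0, -12,0,0,0,0,0,0, -8,0,0,0,0,0,0, -4,0,0,0,0,0,0]'; python3 -m crank '[20,0,0,0,0,0,0, 20,0,0,0,0,0,0, 10,0,-40,0,0,0,0, 0,0,-50,0,0,0,0, 0,0,-30,0,0,0,0]'; python3 - <<'E'
from meas import *
for c in ('top','scene'):
    im,d=optics.read_camera(c)
    for a in lids(c,im,d)[0]:
        if a[1][0]<.76: print(*a)
E
```

```text
time_s: 9.85
tcp_pos: [0.5507, 0.2361, 0.0106]
tool_rot: [3.141, -0.001, 1.816]
wrist_force: [-0.5, 1.3, 1.6]
grip_width: 0.0429
grip_force: 1.1
time_s: 10.48
tcp_pos: [0.5653, 0.1767, 0.0103]
tool_rot: [3.142, -0.0, 1.815]
wrist_force: [-0.8, 3.2, 1.9]
grip_width: 0.0426
grip_force: 1.5
time_s: 11.1
tcp_pos: [0.5768, 0.1302, 0.0102]
tool_rot: [-3.141, 0.0, 1.815]
wrist_force: [-1.0, 2.3, 3.3]
grip_width: 0.0431
grip_force: 1.5
time_s: 11.72
tcp_pos: [0.5642, 0.1825, 0.1327]
tool_rot: [3.14, -0.001, 1.819]
wrist_force: [0.5, -0.0, -0.4]
grip_width: 0.0429
grip_force: 0.0
[379. 160.] [ 0.713  -0.1293  0.0545] (0.7144, -0.1295, 0.0381) 0.0543 [137. 132. 123.]
[326. 162.] [ 0.7109 -0.0152  0.0547] (0.7106, -0.0151, 0.0383) 0.0544 [145. 140. 129.]
[390. 223.] [ 0.5765 -0.146   0.0546] (0.5757, -0.1462, 0.0379) 0.0544 [143. 138. 129.]
[252. 300.] [0.4212 0.1438 0.0549] (0.4271, 0.141, 0.0349) 0.0549 [ 54.  75. 128.]
[283. 334.] [0.3504 0.0808 0.0549] (0.3504, 0.0801, 0.0325) 0.0546 [165. 102. 116.]
[223. 341.] [0.3401 0.2023 0.0551] (0.3404, 0.2017, 0.0377) 0.055 [ 60.  80. 134.]
[368. 206.] [ 0.7091 -0.0197  0.0557] (0.7113, -0.0179, 0.0407) 0.0558 [168. 160. 149.]
[285. 217.] [0.586  0.0861 0.0557] (0.5876, 0.0868, 0.04) 0.0558 [170. 161. 150.]
[422. 226.] [ 0.7131 -0.1349  0.0557] (0.7146, -0.1332, 0.0392) 0.0557 [153. 145. 135.]
[212. 249.] [0.4381 0.1289 0.0559] (0.4397, 0.13, 0.0397) 0.0559 [ 26.  64. 156.]
[139. 264.] [0.3387 0.1975 0.056 ] (0.3395, 0.1982, 0.0398) 0.0561 [ 25.  63. 155.]
[392. 270.] [ 0.574  -0.1517  0.056 ] (0.576, -0.15, 0.0396) 0.056 [161. 152. 142.]
[206. 291.] [0.3573 0.0603 0.0561] (0.3582, 0.0621, 0.039) 0.0561 [208. 107. 133.]
```

```bash
python3 -m crank '[0,0,0,0,0,10.2,0, 0,0,0,0,0,10.2,0, 0,0,0,0,0,10.2,0, 0,0,0,0,0,10.2,0, 0,0,0,0,0,10.2,0]'; python3 -m crank '[0,0,0,0,0,10.2,0, 0,0,0,0,0,10.2,0, 0,0,0,0,0,10.2,0, 0,0,0,0,0,10.2,0, 0,0,0,0,0,10.2,0]'; python3 -m crank '[-26,47,0,0,0,0,0, -26,47,0,0,0,0,0, 0,0,0,0,0,0,0]'; python3 -m crank '[0,0,50,0,0,0,0, 0,0,45,0,0,0,0, 0,0,25,0,0,0,0, 0,0,0,0,0,0,0]'
```

```text
time_s: 12.45
tcp_pos: [0.5635, 0.1807, 0.1292]
tool_rot: [-3.141, 0.001, 0.921]
wrist_force: [-0.0, 0.8, 0.1]
grip_width: 0.0426
grip_force: 0.0
time_s: 13.08
tcp_pos: [0.5634, 0.1807, 0.1292]
tool_rot: [3.141, 0.002, 0.031]
wrist_force: [-0.4, 0.3, -0.3]
grip_width: 0.0423
grip_force: 0.0
time_s: 13.45
tcp_pos: [0.5134, 0.0802, 0.1294]
tool_rot: [3.138, 0.003, 0.031]
wrist_force: [0.3, 0.6, -0.3]
grip_width: 0.0427
grip_force: 0.0
time_s: 13.95
tcp_pos: [0.5141, 0.0851, 0.0082]
tool_rot: [3.142, 0.005, 0.037]
wrist_force: [-0.6, 0.1, -0.3]
grip_width: 0.0425
grip_force: 0.0
```

Now the forward push to the wall, from x = 0.514 to about 0.665.

```bash
python3 -m crank '[12,0,0,0,0,0,0, 9,0,0,0,0,0,0, 6,0,0,0,0,0,0, 8,0,0,0,0,0,0, 12,0,0,0,0,0,0]'; python3 -m crank '[12,0,0,0,0,0,0, 12,0,0,0,0,0,0, 12,0,0,0,0,0,0, 12,0,0,0,0,0,0, 12,0,0,0,0,0,0]';  python3 -m crank '[12,0,0,0,0,0,0, 10,0,0,0,0,0,0, 8,0,0,0,0,0,0, 6,0,0,0,0,0,0, 4,0,0,0,0,0,0]'; python3 -m crank '[3,0,0,0,0,0,0, 2,0,0,0,0,0,0, 0,0,0,0,0,0,0]'
```

```text
time_s: 14.58
tcp_pos: [0.5631, 0.0852, 0.0105]
tool_rot: [3.142, 0.001, 0.035]
wrist_force: [-1.7, -0.8, 1.0]
grip_width: 0.0428
grip_force: 1.1
time_s: 15.2
tcp_pos: [0.6237, 0.0874, 0.0102]
tool_rot: [-3.142, 0.0, 0.035]
wrist_force: [-2.0, -0.4, 2.3]
grip_width: 0.0425
grip_force: 1.5
time_s: 15.82
tcp_pos: [0.6631, 0.0888, 0.0103]
tool_rot: [-3.142, 0.0, 0.035]
wrist_force: [-2.1, 0.3, 1.8]
grip_width: 0.0427
grip_force: 1.5
time_s: 16.2
tcp_pos: [0.6681, 0.089, 0.0103]
tool_rot: [-3.142, -0.0, 0.035]
wrist_force: [-0.4, 0.3, 0.9]
grip_width: 0.0428
grip_force: 0.9
```

```bash
python3 -m crank '[2,0,0,0,0,0,0, 1,0,0,0,0,0,0, 0,0,0,0,0,0,0]'; python3 -m crank '[-30,0,0,0,0,0,0, -40,0,0,0,0,0,0, -20,20,-40,0,0,0,0, 0,0,-60,0,0,0,0, -60,40,-30,0,0,0,0]'; python3 -m crank '[-50,55,0,0,0,0,0, 0,60,0,0,0,0,0, 0,60,0,0,0,0,0, 0,60,0,0,0,0,0, 0,60,0,0,0,0,0]'; python3 -m crank '[0,60,0,0,0,0,0, 0,50,0,0,0,0,0, 0,0,0,0,0,0,0]';  python3 - <<'E'
from meas import *
import look
a0=np.radians(1.92)
for c in ('top','scene'):
    im,d=look.snap(c,c+'9')
    o,P=lids(c,im,d)
    for a in o:
        q=np.array(a[2][:2])-[.6895,.0303]; 
        if a[1][0]<.76: print(c,a[0],a[2],'tray',(q@[np.cos(a0),np.sin(a0)]).round(4),(q@[-np.sin(a0),np.cos(a0)]).round(4))
    if c=='top':
        h=P[...,2];t=(P[...,:2]-[.6895,.0303])@np.array([[np.cos(a0),-np.sin(a0)],[np.sin(a0),np.cos(a0)]])
        m=(h>.012)&(t[...,0]>-.05)&(t[...,0]<.045)&(t[...,1]>.105)&(t[...,1]<.205)
        m=cv2.morphologyEx(m.astype(np.uint8),cv2.MORPH_OPEN,np.ones((2,2)))>0
        print('cup',t[m].min(0),t[m].max(0))
E
```

```text
time_s: 16.58
tcp_pos: [0.67, 0.089, 0.0102]
tool_rot: [3.141, 0.002, 0.035]
wrist_force: [-5.8, -0.1, 2.9]
grip_width: 0.0425
grip_force: 2.6
time_s: 17.2
tcp_pos: [0.5397, 0.0347, 0.138]
tool_rot: [-3.139, -0.01, 0.038]
wrist_force: [-1.3, -1.0, -0.5]
grip_width: 0.0427
grip_force: 0.0
time_s: 17.82
tcp_pos: [0.5036, -0.2578, 0.1348]
tool_rot: [3.14, -0.002, 0.035]
wrist_force: [2.1, -0.0, -0.9]
grip_width: 0.0425
grip_force: 0.0
time_s: 18.2
tcp_pos: [0.5055, -0.3713, 0.1337]
tool_rot: [3.138, -0.0, 0.028]
wrist_force: [-0.7, 1.0, 0.1]
grip_width: 0.0426
grip_force: 0.0
top [379. 159.] (0.7149, -0.1299, 0.0382) tray 0.02 -0.161
top [276. 164.] (0.7103, 0.0923, 0.0386) tray 0.0229 0.0613
top [326. 162.] (0.7106, -0.0152, 0.038) tray 0.0196 -0.0462
top [390. 223.] (0.5757, -0.1465, 0.0379) tray -0.1197 -0.1729
top [257. 291.] (0.4395, 0.1337, 0.0379) tray -0.2464 0.1117
top [291. 330.] (0.3593, 0.0645, 0.0377) tray -0.3289 0.0452
top [224. 341.] (0.3404, 0.2013, 0.0375) tray -0.3432 0.1826
cup [-0.36045251 -0.02954739] [0.0450287  0.19832304]
scene [225. 146.] (0.7481, 0.404, 0.0934) tray 0.0711 0.3715
scene [323. 188.] (0.7107, 0.0881, 0.0401) tray 0.0231 0.0571
scene [368. 206.] (0.7112, -0.0188, 0.0396) tray 0.02 -0.0498
scene [422. 226.] (0.7149, -0.1328, 0.0397) tray 0.0199 -0.1639
scene [212. 249.] (0.4391, 0.1302, 0.0396) tray -0.2469 0.1082
scene [139. 264.] (0.34, 0.1987, 0.04) tray -0.3437 0.18
scene [392. 269.] (0.5763, -0.1513, 0.0398) tray -0.1192 -0.1777
scene [206. 290.] (0.3572, 0.0625, 0.0399) tray -0.331 0.0433
```

View pics/scene9.png

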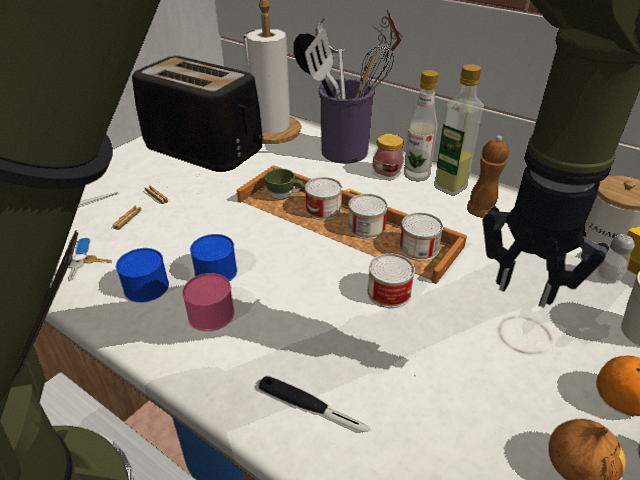

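Three tins stand along the back wall at (323,190), (368,210) and (422,230). The fourth is outside at (391,275), the cup hasn't moved, and the gripper is clear.

```bash
python3 -c "
from bench import order; print(order.sign_off())"
```

```text
the job is handed in; nothing more can be done
None
```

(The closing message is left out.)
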